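# Wedge the chopping board tight on the stall counter

### The job

Lock the chopping board on the stall counter so that it cannot slide. Put the loose wooden wedge, thin end first, into the narrowing gap between the board and the slanting steel cheek, and tap it in from its thick end with small firm pushes until the board is clamped hard against the rail and the wedge stays jammed by itself. Hand-tight is right: pushes of about 15 newtons, never more than 25, or the wedge splits. Leave the wedge jammed and let go of everything; leave the bottle, jar, chopstick box and bowl where they stand.

Things in the scene. Friction and masses are not known exactly. Their poses are not given: they have to be found in the camera images.
- rail: Fixed L-shaped steel stop, 18 mm high. Origin on the counter in the face the board is clamped against. z up, +x from rail to board (away from the robot), y along the rail (bar 262 mm long, 22 mm wide). The lip, the short arm of the L, has its face at y = -120 mm and stops the board from moving along -y.
- cheek: Fixed steel bar, 150 x 26 x 18 mm high, beyond the board; its distance from the rail varies by 5 mm. Origin on the counter at mid-length of the slanting face that looks at the board; axes parallel to the rail's. The face runs at 7.2 degrees to y, so the gap between board and cheek has its wide mouth at +y (75 mm from the origin) and narrows by 12.7 mm per 100 mm towards -y.
- board: Loose wooden chopping board, 150 (x) x 230 (y) x 24 mm thick, 0.55 kg, with 1 to 5 mm of play to the rail. Origin at the centre of its underside, axes nearly parallel to the rail's; the edge that the wedge bears on is at x = +75 mm.
- wedge_center (a point): Middle of the loose wooden wedge (mid-length, 20 mm up), upright on the counter: 150 mm long (y), 40 high (z), 12 thick at the thin end (-y), 31 at the thick end (+y), 0.09 kg. Plain side: plane x = -11 mm. Slanting side: faces +x, at 7.2 degrees to y like the cheek, 10.5 mm from here. When home its axes are parallel to the rail's, plain side on the board, slanting side on the cheek.
- wedge_butt (a point): Middle of the wedge's thick end face (31 x 40 mm), 15 mm above its underside; push here along the wedge's -y. It first drives the board to the rail (8 mm of travel per mm of play) at 4 to 11 N, then jams: a push of 14 N no longer moves it. Where this happens varies by 40 mm and must be felt; 15 to 65 mm of wedge then stand out of the mouth. Axes as the wedge's.
- wedge_tip (a point): Middle of the wedge's thin end face (12 x 40 mm), 15 mm above its underside, 150 mm from the butt. Axes as the wedge's. One long steady push skews the wedge and binds it some mm too early, and it comes loose when let go; short taps, backing off a few mm after each, let it straighten and go home. It is home when two more taps of 14 N gain nothing.
- wedge: The same wedge as a whole; origin on its underside, 20 mm below wedge_center, same axes.
- sauce: Bystander: orange-red sauce bottle, 56 mm wide, 170 mm high; origin at the centre of its underside.
- pepper: Bystander: small cream jar with a yellow cap, 48 mm wide, 100 mm high; origin at the centre of its underside.
- chopsticks: Bystander: open plastic box of chopsticks, 100 x 240 x 52 mm high; origin at the centre of its underside.
- bowl: Bystander: white bowl, 120 mm wide, 50 mm high; origin at the centre of its underside.
There are look-alikes about, which are no part of the job. Leave any black or yellow look-alike of the wedge alone.

How it is judged:
By the outcome, as a careful person would: the job done as asked, in the order asked, and still so for the second after the job is handed in, with the robot touching nothing.
It also fails if it takes over 67 s, if anything falls off the work surface, if the arm or the gripper's body presses on something with over 40 N, if the wrist force passes 120 N, or if a joint passes its speed limit or range.

### The arm

A 7-joint arm with a two-finger parallel gripper is mounted at the origin on the work surface. World frame = base frame: x ahead of the robot, y to its left, z up, the work surface at z = 0. Lengths are in m, angles in rad, forces in N, time in s.
With the tool pointing down it reaches from about 0.4 to 0.85 m from the base axis. Payload 6.9 kg.
Tool frame: the origin (TCP) lies at the very end of the fingers, on their centre line; the grasp point (between the pads) lies 19 mm behind it; z points along the fingers, y is the direction in which the jaws open and shut (so a half turn about z gives the same grasp; the last joint's range is limited). The gripper opens to 85 mm and grips with 20 to 120 N. Pads are 22 mm wide; open, the fingers measure 114 mm over their backs; the gripper's body (76 mm by 85 mm) begins 54 mm behind the grasp point. The pads swing forward as they close: fully open they stand 13 mm farther back than shut.
Start: joints at [-1.044, 0.507, -0.238, 1.5, 0.126, 1.149, -0.155], TCP at [0.256, 0.57, 0.231] pointing down, gripper open.
Joint ranges: [-3.08, 3.08], [-0.24, 2.05], [-1.43, 1.35], [0, 2.5], [-1.52, 4.66], [0.17, 1.96], [-2.89, 2.89]. Speed limits (rad/s): [2.39, 2.39, 3.14, 3.14, 3.14, 3.14, 3.14].

### API

Orientations are given as a 3x3 rotation matrix whose columns are the frame's x, y, z axes.
In Python, from plant import arm, get_image, get_calibration, finder gives the robot as it stands.
- The arm moves only by the shell command python3 -m creep 'ROWS' [OPENING] [FORCE]. ROWS is JSON, a list of rows, each a list of 6 numbers: the shift along the tool's x, y, z in cm, then the turn, a rotation vector about the tool's x, y, z in rad. In form: [[dx, dy, dz, wx, wy, wz], ...]. A call has 1 to 5 rows; each row is the pose to reach, as a shift and turn from the pose commanded when the call began, along the tool's axes at that moment; what a row does not reach only later rows make up. A row lasts 1/10 s, in which the tool goes at most 50 mm and 8.59 degrees, less where a joint would pass 70% of its speed; a pose out of reach is approached as far as the arm can. A call with a gripper value outside its range is refused whole. OPENING is the opening, from 0 (shut) to 1 (fully open), set as the call begins (- or left out, the last holds). The fingers move at their own pace and stop on an object; FORCE is the grip in N (left out, the last holds). Time passes only in rows, so rows that repeat a pose let the fingers close. It gives the time, the measured TCP pose, the force and the opening at its end, in the units of the state.
- arm.get_obs(): the state, without advancing time (a new reading comes with each control period).
- get_image(name): name is "scene" or "top" or "wrist"; returns (picture, depth): 384x512x3 uint8, blue, green, red; 384x512 float32, m along the optical axis (not along the pixel's ray), 0 where there is no reading.
- get_calibration(name): a dict with "K" (3x3 intrinsics, pixels), "k1" (the pictures are not rectified: a ray, as slopes to the right and down, at radius r is drawn at 1 + k1 r^2 times it, then the intrinsics apply), "view" (4x4, takes a point from world to camera coordinates). Camera axes: x right, y down, z forward; pixel columns grow to the right and rows downward; lengths in m; the calibration is good to about 2 mm. A picture is of the moment at which its call begins: read the wrist's pose just before it. get_calibration takes no time and is no camera call; for the wrist camera it gives the pose at the moment of the call.
- arm.close_job(): hands the job in, once; it reports no verdict.
Trained networks look in the newest picture that a camera, given by its name, has taken for a name from the list of things; names that differ only in an ending like _2 or _b are one class to them, and where a whole thing is asked for, a point or a joint stands for the part that bears it (a point fixed in the world has none). Each returns a list of dicts, best first, with "score" (0 to 1); they miss things now and then, are a little off and sometimes report something else, mostly with a low value. They report only what shows in the picture. A call takes as long as a camera call. They do not tell look-alikes from the thing itself.
- finder.cut_out(camera, target): "mask" (384x512 bool, what is visible of it) and "extent" ([centre column, centre row, width, height] in pixels, round what is visible of it).
The state is a dict: "time": time; "joints": joint angles; "qvel": joint speeds; "joint_efforts": joint torques, N m; "tool_pos": TCP position; "tool_rot": TCP orientation; "contact_force": force on the tool from outside, world axes, zero at the start; "ft_torque": the same for the moment, N m; "gripper_width": finger opening in m.
Only numpy, scipy, OpenCV 4.12 (cv2) and the standard library are available. Lean on these libraries where they do the work, as an engineer would, in place of code of your own. Each camera call takes 0.05 s, during which the arm holds its last target.

## Working session

There is one attempt and no reset: what is moved stays moved. The work goes in short steps, Python scripts to look and compute and a shell command to move; the robot and the scene stay as the last step left them, time stands still between calls to the robot, and variables do not carry over. Pictures are saved under pics/ and viewed, and the job is handed in when it is done.

```bash
ls; mkdir -p pics; python3 - <<'E'
from plant import arm,get_image,get_calibration,finder
import cv2
o=arm.get_obs();print(o)
for n in("scene","top"):
    im,d=get_image(n);cv2.imwrite(f"pics/{n}0.png",im)
    import numpy as np; np.save(f"pics/{n}0d.npy",d)
    print(n,get_calibration(n))
E
```

```text
pics
{'time': 0.0, 'joints': array([-1.04353362,  0.5084011 , -0.23748662,  1.50112889,  0.12570881,
        1.14890247, -0.15482262]), 'qvel': array([ 0.00106126, -0.0001175 , -0.00149214, -0.00127216,  0.00034967,
        0.00378764, -0.00046003]), 'joint_efforts': array([-8.93001143e-04, -6.20591784e+01, -2.18706496e+00, -2.49650216e+01,
        1.26380991e-02,  1.21899162e-02,  2.30085612e-05]), 'tool_pos': array([0.25574333, 0.56973031, 0.23039043]), 'tool_rot': array([[-9.12354244e-01,  4.09401064e-01, -7.08758208e-04],
       [ 4.09401674e-01,  9.12352643e-01, -1.71009029e-03],
       [-5.34753626e-05, -1.85037493e-03, -9.99998287e-01]]), 'contact_force': array([0.10791832, 0.28807962, 0.00620392]), 'ft_torque': array([ 0.0497189 , -0.00195755,  0.0155453 ]), 'gripper_width': 0.08537192281002773}
scene {'K': array([[459.81561809,   0.        , 264.0100387 ],
       [  0.        , 459.81561809, 188.77171587],
       [  0.        ,   0.        ,   1.        ]]), 'k1': -0.11830469290675587, 'view': array([[ 0.23587611,  0.97177993,  0.0024955 , -0.17318505],
       [ 0.7066665 , -0.16976234, -0.68687933, -0.32983303],
       [-0.6670719 ,  0.1637819 , -0.7267672 ,  1.77639598],
       [ 0.        ,  0.        ,  0.        ,  1.        ]])}
top {'K': array([[398.4712653 ,   0.        , 257.28873315],
       [  0.        , 398.4712653 , 199.8140787 ],
       [  0.        ,   0.        ,   1.        ]]), 'k1': -0.11203320813526281, 'view': array([[ 0.00866154, -0.99984052,  0.01561797,  0.04691506],
       [-0.9982127 , -0.00956889, -0.05899011,  0.5239415 ],
       [ 0.05913015, -0.01507911, -0.99813639,  1.20037844],
       [ 0.        ,  0.        ,  0.        ,  1.        ]])}
```

View pics/top0.png

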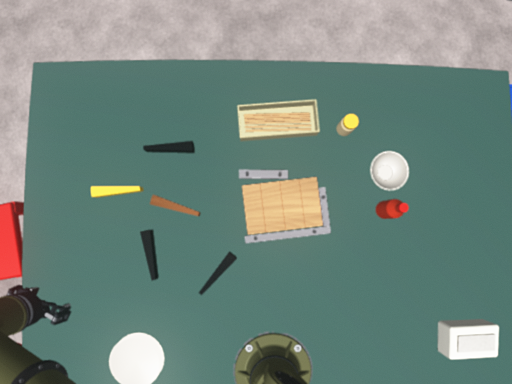

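View pics/scene0.png

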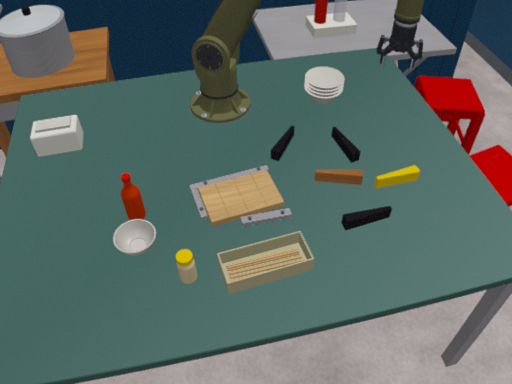

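The top view shows four kinds of wedge shape. The brown wooden one is at top (175,206). The black ones are at (168,147), (150,255) and (218,273), and the yellow one is at (115,191). Only the brown one fits "wooden", so I'll confirm it in a crop and measure it.

```bash
cat > h.py <<'E'
from plant import arm,get_image,get_calibration,finder
import cv2,numpy as np
def world(cam,uv,depth,cal=None):
    c=cal or get_calibration(cam);K=c["K"]
    uv=np.asarray(uv,float).reshape(-1,1,2)
    n=cv2.undistortPoints(uv,K,np.array([c["k1"],0,0,0,0.]),)[:,0]
    z=np.asarray(depth,float).reshape(-1)
    P=np.c_[n*z[:,None],z]
    V=c["view"];return (P-V[:3,3])@V[:3,:3]
def cloud(cam,mask,d,cal=None):
    v,u=np.nonzero(mask&(d>0));return world(cam,np.c_[u,v],d[v,u],cal)
E
python3 - <<'E'
from h import *
im,d=get_image("top")
np.save("pics/td.npy",d)
for t in("wedge","rail","cheek","board"):
    for r in finder.cut_out("top",t)[:3]:
        P=cloud("top",r["mask"],d); zt=np.percentile(P[:,2],95)
        top=P[P[:,2]>zt-0.008].astype(np.float32)
        R=cv2.minAreaRect(top[:,:2]*1000)
        print(t,round(r["score"],2),np.round(r["extent"]),"n",len(P),"z",np.round(np.percentile(P[:,2],[5,50,95]),4),"rect mm",np.round(cv2.boxPoints(R)).tolist(),np.round(R[1],1),np.round(R[2],1))
        np.save(f"pics/m_{t}.npy",r["mask"]) if r["score"]>.5 else 0
c=im[120:300,80:340];cv2.imwrite("pics/crop1.png",cv2.resize(c,None,fx=3,fy=3,interpolation=cv2.INTER_CUBIC))
E
```

```text
wedge 0.93 [119. 192.  49.  15.] n 371 z [0.0088 0.0392 0.0434] rect mm [[530.0, 558.0], [541.0, 406.0], [564.0, 407.0], [553.0, 559.0]] [ 22.8 152. ] 4.1
wedge 0.8 [151. 253.  19.  48.] n 465 z [0.0136 0.039  0.0431] rect mm [[280.0, 382.0], [284.0, 354.0], [427.0, 371.0], [424.0, 399.0]] [144.7  27.9] 6.8
wedge 0.74 [217. 272.  40.  44.] n 401 z [0.001  0.04   0.0437] rect mm [[236.0, 212.0], [349.0, 114.0], [367.0, 135.0], [254.0, 233.0]] [ 27.8 149.5] 49.0
rail 0.89 [286. 214.  84.  57.] n 839 z [0.0139 0.0185 0.0228] rect mm [[305.0, 26.0], [463.0, -217.0], [568.0, -149.0], [409.0, 94.0]] [124.9 289.9] 33.2
rail 0.64 [393. 210.  32.  18.] n 484 z [0.0161 0.1112 0.1702] rect mm [[484.0, -337.0], [492.0, -355.0], [513.0, -346.0], [506.0, -328.0]] [23.3 20. ] 22.4
cheek 0.7 [264. 175.  46.  12.] n 379 z [0.0138 0.0184 0.0227] rect mm [[592.0, -39.0], [617.0, -39.0], [618.0, 105.0], [593.0, 106.0]] [144.2  25.3] 89.5
board 0.95 [280. 206.  79.  55.] n 3677 z [0.0205 0.0243 0.0282] rect mm [[419.0, 80.0], [449.0, -148.0], [598.0, -128.0], [568.0, 99.0]] [150.4 229.7] 7.4
```

View pics/crop1.png

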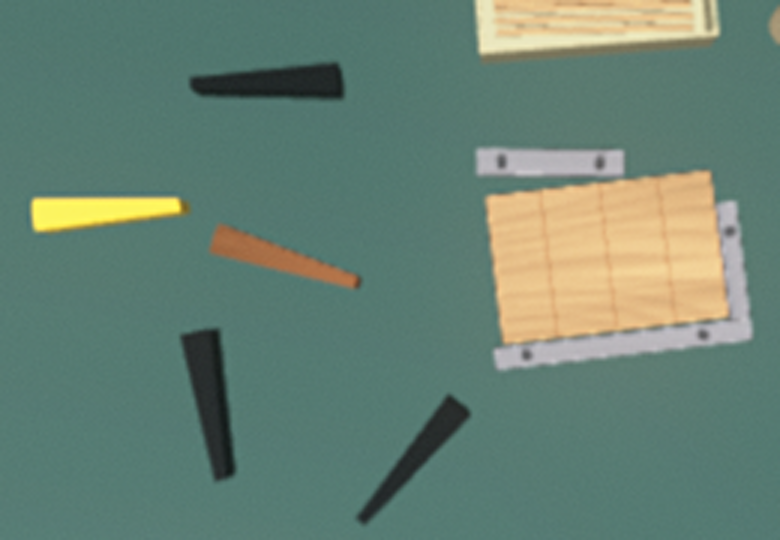

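```bash
python3 - <<'E'
from h import *
im,d=get_image("top")
hsv=cv2.cvtColor(im,cv2.COLOR_BGR2HSV)
sub=np.zeros(im.shape[:2],bool);sub[185:225,145:205]=1
print(hsv[206,175],hsv[210,190],hsv[200,160])
m=sub&(hsv[...,0]<25)&(hsv[...,1]>90)
P=cloud("top",m,d)
print(len(P),np.percentile(P[:,2],[1,5,50,95,99]).round(4))
top=P[P[:,2]>0.03].astype(np.float32)
R=cv2.minAreaRect(top[:,:2]*1000);print(np.round(cv2.boxPoints(R),1).tolist(),R)
hull=cv2.convexHull(top[:,:2]*1000)
a,tri=cv2.minEnclosingTriangle(hull);print(np.round(hull[:,0],0).tolist())
print(get_calibration("wrist"))
E
```

```text
[ 12 148 172] [ 12 151 176] [ 12 147 165]
351 [0.0279 0.0362 0.0403 0.044  0.0458]
[[463.3999938964844, 232.3000030517578], [489.70001220703125, 224.0], [535.4000244140625, 368.1000061035156], [509.1000061035156, 376.3999938964844]] ((499.4026794433594, 300.2070007324219), (151.23548889160156, 27.536121368408203), 72.40045928955078)
[[534.0, 363.0], [533.0, 365.0], [530.0, 368.0], [525.0, 372.0], [512.0, 374.0], [509.0, 374.0], [507.0, 368.0], [501.0, 346.0], [478.0, 246.0], [475.0, 232.0], [475.0, 229.0], [478.0, 229.0], [481.0, 229.0], [484.0, 229.0], [487.0, 232.0], [519.0, 320.0], [528.0, 344.0], [531.0, 353.0]]
{'K': array([[309.76001311,   0.        , 255.46366762],
       [  0.        , 309.76001311, 190.7196404 ],
       [  0.        ,   0.        ,   1.        ]]), 'k1': -0.04215816580254905, 'view': array([[ 0.41015316,  0.91201583, -0.00122853, -0.6247693 ],
       [ 0.86639468, -0.38921492,  0.31284501, -0.04149879],
       [ 0.28484144, -0.12937876, -0.9498034 ,  0.38050173],
       [ 0.        ,  0.        ,  0.        ,  1.        ]])}
```

```bash
cat >> h.py <<'E'
def plan(pos,yaw_toolY_deg,o=None):
    """rows values (cm, rad) to reach TCP pos with tool z down and tool y at world angle"""
    o=o or arm.get_obs();R=o["tool_rot"];a=np.radians(yaw_toolY_deg)
    y=np.array([np.cos(a),np.sin(a),0]);z=np.array([0,0,-1.]);x=np.cross(y,z)
    Rt=np.c_[x,y,z]
    dp=R.T@(np.asarray(pos)-o["tool_pos"])*100
    rv=cv2.Rodrigues(R.T@Rt)[0].ravel()
    print("t",round(o["time"],2),"row",np.round(dp,2),np.round(rv,3)); return dp,rv
E
python3 - <<'E'
from h import *
o=arm.get_obs();c=get_calibration("wrist")["view"]
cp=-c[:3,:3].T@c[:3,3];print("cam in tool",o["tool_rot"].T@(cp-o["tool_pos"]),"axis",o["tool_rot"].T@c[2,:3])
plan([.50,.30,.23],-13)
plan([.50,.30,.23],167)
E
```

```text
cam in tool [ 0.07913709  0.00032935 -0.14247158] axis [-0.31285923 -0.00114379  0.94979882]
t 0.4 row [-33.33 -14.65   0.12] [-0.     0.     1.376]
t 0.4 row [-33.33 -14.65   0.12] [-0.    -0.    -1.766]
```

```bash
python3 -m creep '[[-3,-1.5,0,0,0,0.14],[-7,-3,0,0,0,0.28],[-11,-5,0,0,0,0.42],[-14,-6,0,0,0,0.56],[-17,-7.5,0,0,0,0.7]]' 0.7; python3 -c "
from h import *
plan([.50,.30,.23],-13)"
```

```text
time: 0.9
tool_pos: [0.3815, 0.4312, 0.2315]
tool_rot: [[-0.428, 0.904, 0.0], [0.904, 0.428, 0.001], [0.0, 0.001, -1.0]]
contact_force: [0.4, 0.5, 0.8]
gripper_width: 0.0598
t 0.9 row [-16.93   5.09   0.15] [ 0.001 -0.001  0.67 ]
```

```bash
python3 -m creep '[[-4,1,0,0,0,0.14],[-8,2,0,0,0,0.28],[-12,3.5,0,0,0,0.42],[-15,4.5,0,0,0,0.56],[-16,5,0,0,0,0.66]]'; python3 - <<'E'
from h import *
o=arm.get_obs();c=get_calibration("wrist");im,d=get_image("wrist");cv2.imwrite("pics/w1.png",im)
hsv=cv2.cvtColor(im,cv2.COLOR_BGR2HSV)
m=(hsv[...,0]<25)&(hsv[...,1]>90)
n,l,s,ce=cv2.connectedComponentsWithStats(m.astype(np.uint8));k=1+np.argmax(s[1:,4]);m=l==k;print(s[1:][s[1:,4]>200])
P=cloud("wrist",m,d,c)
print(len(P),np.percentile(P[:,2],[1,5,50,95,99]).round(4))
top=P[(P[:,2]>0.036)].astype(np.float32)*1000
np.save("pics/wt.npy",top)
R=cv2.minAreaRect(top[:,:2]);print(np.round(cv2.boxPoints(R),1).tolist(),R)
# side lines in a frame along -13 deg
a=np.radians(-13);ux=np.array([np.cos(a),np.sin(a)]);uy=np.array([-np.sin(a),np.cos(a)])
q=np.c_[top[:,:2]@ux,top[:,:2]@uy]
print("len",np.percentile(q[:,1],[.5,99.5]))
lo=[];hi=[];ys=[]
for y in np.arange(q[:,1].min()+8,q[:,1].max()-8,4):
    s=q[abs(q[:,1]-y)<2,0]
    if len(s)>8: ys.append(y);lo.append(np.percentile(s,1));hi.append(np.percentile(s,99))
print("plain slope deg",np.degrees(np.arctan(np.polyfit(ys,lo,1)[0])),"slant",np.degrees(np.arctan(np.polyfit(ys,hi,1)[0])),np.round(lo[::6]),np.round(hi[::6]))
E
```

```text
time: 1.4
tool_pos: [0.4976, 0.3057, 0.2316]
tool_rot: [[0.22, 0.975, 0.002], [0.975, -0.22, -0.002], [-0.001, 0.002, -1.0]]
contact_force: [-0.9, 0.4, 0.8]
gripper_width: 0.0597
[[ 249   99   29  132 2512]]
2498 [0.0359 0.0386 0.0399 0.041  0.0415]Traceback (most recent call last):
  File "<stdin>", line 10, in <module>
cv2.error: OpenCV(4.12.0) /io/opencv/modules/imgproc/src/convhull.cpp:143: error: (-215:Assertion failed) total >= 0 && (depth == CV_32F || depth == CV_32S) in function 'convexHull'
```

View pics/w1.png

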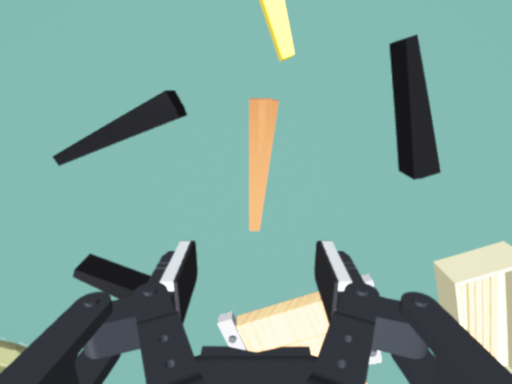

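The brown wooden wedge spans wrist (264,99), its thick end, to (254,230), its thin end. It stands upright with the plain side on the left, so this is the one.

```bash
cat > mw.py <<'E'
from h import *
def measure(a0,show=None):
    o=arm.get_obs();c=get_calibration("wrist");im,d=get_image("wrist")
    if show: cv2.imwrite(show,im)
    hsv=cv2.cvtColor(im,cv2.COLOR_BGR2HSV)
    m=(hsv[...,0]<18)&(hsv[...,1]>110)
    n,l,s,ce=cv2.connectedComponentsWithStats(m.astype(np.uint8));k=1+np.argmax(s[1:,4]);m=l==k
    P=cloud("wrist",m,d,c)
    top=P[(P[:,2]>0.036)]*1000
    a=np.radians(a0);ux=np.array([np.cos(a),np.sin(a)]);uy=np.array([-np.sin(a),np.cos(a)])
    q=np.c_[top[:,:2]@ux,top[:,:2]@uy]
    L=np.percentile(q[:,1],[.3,99.7]);print("n",len(top),"z",np.median(top[:,2]),"len",L,L[1]-L[0])
    lo=[];hi=[];ys=[]
    for y in np.arange(L[0]+6,L[1]-6,3):
        s=q[abs(q[:,1]-y)<1.7,0]
        if len(s)>6: ys.append(y);lo.append(s.min());hi.append(s.max())
    pl=np.polyfit(ys,lo,1);ph=np.polyfit(ys,hi,1)
    ap=a0-np.degrees(np.arctan(pl[0]));ah=a0-np.degrees(np.arctan(ph[0]))
    yb=L[1];xb=(np.polyval(pl,yb)+np.polyval(ph,yb))/2
    yt=L[0];xt=(np.polyval(pl,yt)+np.polyval(ph,yt))/2
    print("yaw plain",ap,"yaw from slant",ah+7.2,"thick ends",np.polyval(ph-pl,[yb,yt]))
    print("butt",ux*xb+uy*yb,"tip",ux*xt+uy*yt)
    return o
if __name__=="__main__":
    import sys; measure(float(sys.argv[1]))
E
python3 mw.py -13
```

```text
n 2380 z 39.88751629550683 len [332.69225359 479.18624984] 146.4939962551569
yaw plain -12.78334358861874 yaw from slant -13.285152859608335 thick ends [28.82646182  9.02482887]
butt [522.6598162  371.12529027] tip [480.5985307  230.48851305]
```

```bash
python3 -c "
from h import *
plan([.57,.0,.23],3)"
```

```text
t 1.5 row [-28.48  13.79   0.16] [ 0.001  0.001 -0.269]
```

```bash
python3 -m creep '[[-4,2,0,0,0,-0.06],[-8,4,0,0,0,-0.12],[-12,6,0,0,0,-0.18],[-16,8,0,0,0,-0.24],[-20,10,0,0,0,-0.27]]' 0.6;python3 -m creep '[[-4,2,0,0,0,0],[-8,3.5,0,0,0,0],[-8,3.5,0,0,0,0],[-8,3.5,0,0,0,0]]'; cat > mg.py <<'E'
from h import *
import sys
c=get_calibration("wrist");im,d=get_image("wrist");cv2.imwrite(sys.argv[1],im)
for t,zt in(("cheek",.018),("board",.024),("rail",.018)):
    for r in finder.cut_out("wrist",t)[:1]:
        P=cloud("wrist",r["mask"],d,c)*1000
        T=P[abs(P[:,2]-zt*1000)<4]
        print(t,round(r["score"],2),np.round(r["extent"]),len(P),"medz",np.median(T[:,2]).round(1))
        R=cv2.minAreaRect(T[:,:2].astype(np.float32));print("  rect",np.round(cv2.boxPoints(R),1).tolist(),np.round(R[1],1),R[2])
        np.save(f"pics/P_{t}.npy",T)
E
python3 mg.py pics/w2.png; python3 -c "
from h import *
print(arm.get_obs()['tool_pos'])"
```

```text
time: 2.0
tool_pos: [0.5504, 0.0933, 0.2315]
tool_rot: [[-0.067, 0.998, 0.0], [0.998, 0.067, 0.001], [0.001, 0.0, -1.0]]
contact_force: [0.9, 0.5, 0.2]
gripper_width: 0.0512
time: 2.4
tool_pos: [0.5902, 0.0158, 0.231]
tool_rot: [[-0.061, 0.998, -0.001], [0.998, 0.061, 0.001], [0.001, -0.001, -1.0]]
contact_force: [0.3, 1.4, 0.2]
gripper_width: 0.0514
cheek 0.78 [270. 143.  34. 133.] 2917 medz 17.9
  rect [[591.2000122070312, -40.5], [617.4000244140625, -40.70000076293945], [618.2999877929688, 108.9000015258789], [592.0999755859375, 109.0999984741211]] [149.6  26.2] 89.65453338623047
board 0.57 [178. 181. 152. 195.] 22047 medz 23.9
  rect [[419.6000061035156, 81.30000305175781], [448.6000061035156, -146.89999389648438], [597.4000244140625, -128.0], [568.4000244140625, 100.19999694824219]] [150. 230.] 7.236204624176025
rail 0.84 [154. 186. 148. 201.] 4273 medz 17.9
  rect [[393.0, 87.30000305175781], [424.6000061035156, -173.0], [566.5999755859375, -155.8000030517578], [535.0, 104.5]] [143.  262.3] 6.905965805053711
[0.58988543 0.01780035 0.23133486]
```

View pics/w2.png

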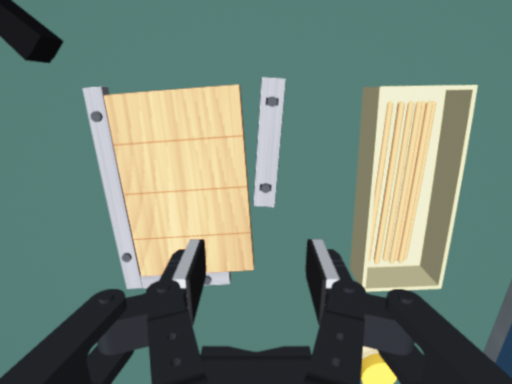

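Geometry fits the sheet: the rail yaw is about 6.9°, the mouth gap about 24.7 mm, the board play about 4 mm, and first contact should leave roughly 50 mm of wedge out. Next I go back to grip the wedge near its thick end.

```bash
python3 -c "
from h import *
plan([.514,.342,.10],-16.6)"
```

```text
t 2.6 row [32.82 -5.53 13.17] [-0.    -0.001  0.353]
```

```bash
python3 -m creep '[[4,-0.7,0,0,0,0.08],[8,-1.4,1,0,0,0.16],[12,-2.1,2,0,0,0.24],[16,-2.7,3,0,0,0.32],[20,-3.4,4,0,0,0.35]]';python3 -c "
from h import *
plan([.514,.342,.10],-16.6)"
```

```text
time: 3.1
tool_pos: [0.5433, 0.2162, 0.1912]
tool_rot: [[0.287, 0.958, 0.0], [0.958, -0.287, 0.001], [0.001, 0.0, -1.0]]
contact_force: [1.3, 0.6, 0.6]
gripper_width: 0.0517
t 3.1 row [11.2  -6.42  9.12] [ 0.    -0.001 -0.001]
```

```bash
python3 -m creep '[[4,-2,2,0,0,0],[8,-4,4,0,0,0],[10,-6.2,6,0,0,0],[10,-6.2,6,0,0,0],[10,-6.2,6,0,0,0]]';python3 -c "
from h import *
plan([.514,.342,.10],-16.6);plan([.514,.342,.012],-16.6)"
```

```text
time: 3.6
tool_pos: [0.5122, 0.3283, 0.1308]
tool_rot: [[0.283, 0.959, -0.001], [0.959, -0.283, -0.001], [-0.001, -0.001, -1.0]]
contact_force: [0.3, -1.1, 0.0]
gripper_width: 0.0515
t 3.6 row [ 1.37 -0.21  3.08] [-0.001  0.001  0.003]
t 3.6 row [ 1.37 -0.2  11.88] [-0.001  0.001  0.003]
```

```bash
python3 -m creep '[[1.4,-0.2,3,0,0,0],[1.4,-0.2,6,0,0,0],[1.4,-0.2,9,0,0,0],[1.4,-0.2,11.5,0,0,0],[1.4,-0.2,11.5,0,0,0]]';python3 - <<'E'
from h import *
plan([.514,.342,.012],-16.6)
im,d=get_image("wrist");cv2.imwrite("pics/w3.png",im)
E
```

```text
time: 4.1
tool_pos: [0.515, 0.3386, 0.0141]
tool_rot: [[0.288, 0.958, -0.003], [0.958, -0.288, -0.003], [-0.004, -0.002, -1.0]]
contact_force: [0.1, -1.0, 0.1]
gripper_width: 0.0511
t 4.1 row [ 0.3  -0.19  0.21] [-0.002  0.004 -0.002]
```

View pics/w3.png

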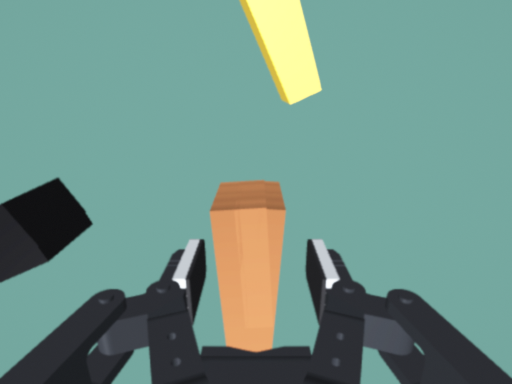

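The brown wedge's thick end lies between the pads, columns 212–285 at row 210. I close on it.

```bash
python3 -m creep '[[0,-0.2,0,0,0,0],[0,-0.2,0,0,0,0],[0,-0.2,0,0,0,0],[0,-0.2,0,0,0,0],[0,-0.2,0,0,0,0]]' 0.15 40;python3 -m creep '[[0,0,0,0,0,0],[0,0,-1,0,0,0],[0,0,-3,0,0,0],[0,0,-5,0,0,0],[0,0,-5,0,0,0]]'; python3 - <<'E'
from h import *
im,d=get_image("wrist");cv2.imwrite("pics/w4.png",im)
plan([.5758,.1769,.07],3.4)
E
```

```text
time: 4.65
tool_pos: [0.515, 0.3417, 0.0184]
tool_rot: [[0.287, 0.958, 0.002], [0.958, -0.287, 0.002], [0.002, 0.002, -1.0]]
contact_force: [-0.6, -1.2, 7.4]
gripper_width: 0.0268
time: 5.15
tool_pos: [0.5159, 0.3422, 0.0699]
tool_rot: [[0.287, 0.958, 0.005], [0.958, -0.287, 0.003], [0.005, 0.004, -1.0]]
contact_force: [0.9, 0.9, -0.4]
gripper_width: 0.0268
t 5.2 row [-14.06  10.55  -0.18] [ 0.003 -0.003 -0.35 ]
```

View pics/w4.png

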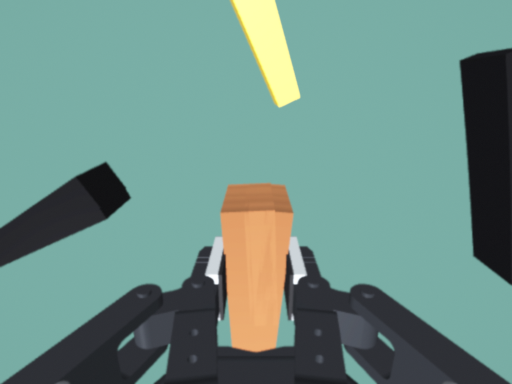

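```bash
python3 -m creep '[[-3,2,0,0,0,-0.08],[-6,4.5,0,0,0,-0.16],[-9,7,0,0,0,-0.24],[-12,9,0,0,0,-0.32],[-14,10.5,0,0,0,-0.35]]';python3 -m creep '[[0,0,0,0,0,0],[0,0,0,0,0,0]]'; python3 - <<'E'
from h import *
import sys
plan([.5758,.1769,.07],3.4)
from mw import measure
import mw
c=get_calibration("wrist");im,d=get_image("wrist");cv2.imwrite("pics/w5.png",im)
hsv=cv2.cvtColor(im,cv2.COLOR_BGR2HSV)
m=(hsv[...,0]<18)&(hsv[...,1]>110)
P=cloud("wrist",m,d,c)*1000
print(np.percentile(P[:,2],[5,50,95]))
top=P[P[:,2]>80]
for y in range(60,215,10):
    s=top[abs(top[:,1]-y)<2]
    if len(s)>5: print(y,s[:,0].min().round(1),s[:,0].max().round(1),np.median(s[:,2]).round(1))
print(top[:,1].max())
E
```

```text
time: 5.7
tool_pos: [0.5748, 0.1733, 0.0656]
tool_rot: [[-0.059, 0.998, -0.001], [0.998, 0.059, -0.002], [-0.002, -0.001, -1.0]]
contact_force: [0.1, -0.3, -0.3]
gripper_width: 0.0267
time: 5.9
tool_pos: [0.5742, 0.1763, 0.0657]
tool_rot: [[-0.057, 0.998, -0.001], [0.998, 0.057, -0.0], [0.0, -0.001, -1.0]]
contact_force: [-0.2, 1.4, -0.3]
gripper_width: 0.027
t 5.9 row [ 0.05  0.16 -0.43] [-0.001 -0.    -0.002]
[62.99209789 87.00277768 88.02201646]
140 565.6 586.8 87.1
150 564.3 587.3 87.1
160 563.1 587.4 87.2
170 562.0 589.1 87.2
180 561.5 588.6 87.2
190 560.6 588.5 87.1
200 559.4 588.7 87.1
210 574.5 586.9 84.0
208.73372846107148
```

View pics/w5.png

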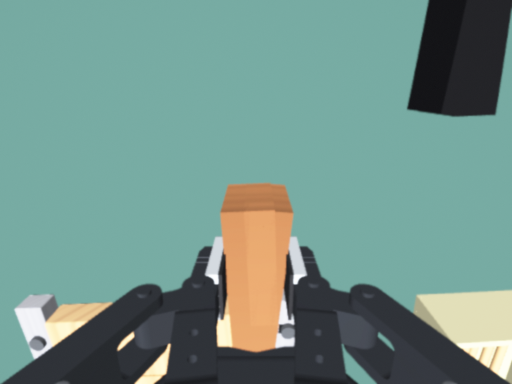

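```bash
python3 -m creep '[[0,0.1,1,0,0,-0.02],[0,0.1,2.5,0,0,-0.02],[0,0.1,3.5,0,0,-0.02],[0,0.1,3.5,0,0,-0.02],[0,0.1,4.0,0,0,-0.02]]';python3 -m creep '[[0,0,0.3,0,0,0],[0,0,0.3,0,0,0]]'; python3 - <<'E'
from h import *
im,d=get_image("scene");cv2.imwrite("pics/s6.png",cv2.resize(im[150:250,180:380],None,fx=4,fy=4,interpolation=cv2.INTER_CUBIC))
im,d=get_image("top");cv2.imwrite("pics/t6.png",cv2.resize(im[130:260,200:350],None,fx=4,fy=4,interpolation=cv2.INTER_CUBIC))
E
```

```text
time: 6.45
tool_pos: [0.5757, 0.1777, 0.0263]
tool_rot: [[-0.08, 0.997, 0.0], [0.997, 0.08, 0.0], [0.0, 0.0, -1.0]]
contact_force: [0.5, 0.3, -0.1]
gripper_width: 0.0266
time: 6.65
tool_pos: [0.5754, 0.1771, 0.0231]
tool_rot: [[-0.079, 0.997, -0.0], [0.997, 0.079, -0.0], [-0.0, -0.0, -1.0]]
contact_force: [0.6, 0.4, -1.1]
gripper_width: 0.0269
```

View pics/s6.png

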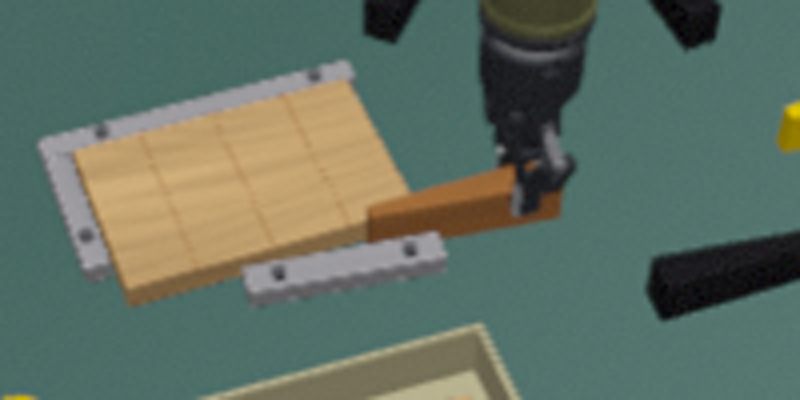

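View pics/t6.png

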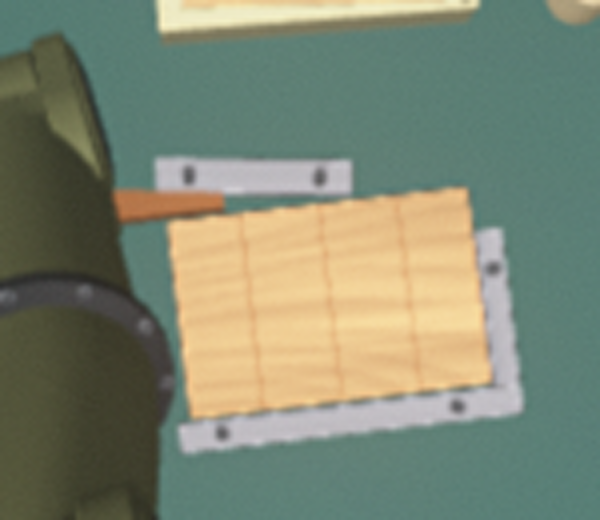

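In the top crop, the wedge tip at (222,203) sits in the gap between the cheek (row 195) and the board edge (row 215). I finish lowering and slide it in gently.

```bash
python3 -m creep '[[0,0,0.4,0,0,0],[0,0,0.4,0,0,0],[-1,-0.02,0.4,0,0,0],[-2,-0.04,0.4,0,0,0],[-2,-0.04,0.4,0,0,0]]';python3 -m creep '[[-0.5,0,0,0,0,0],[-1,0,0,0,0,0],[-1.5,0,0,0,0,0],[-1.5,0,0,0,0,0]]'
```

```text
time: 7.25
tool_pos: [0.577, 0.1539, 0.0194]
tool_rot: [[-0.076, 0.997, 0.0], [0.997, 0.076, -0.002], [-0.002, -0.0, -1.0]]
contact_force: [-0.9, 0.1, -1.3]
gripper_width: 0.0266
time: 7.65
tool_pos: [0.5779, 0.1409, 0.0193]
tool_rot: [[-0.078, 0.997, -0.0], [0.997, 0.078, -0.001], [-0.001, -0.0, -1.0]]
contact_force: [-0.1, -0.3, -0.9]
gripper_width: 0.0268
```

```bash
python3 -m creep '[[0,0,0,0,0,0],[0,0,0,0,0,0],[0,0,-2,0,0,0],[0,0,-5,0,0,0],[3,0,-6,0,0,0]]' 0.6;python3 -m creep '[[3,0,0,0,0,0],[5,0,0,0,0,0],[5,0,0,0,0,0]]' 0; python3 - <<'E'
from h import *
c=get_calibration("wrist");im,d=get_image("wrist");cv2.imwrite("pics/w7.png",im)
print(arm.get_obs()["tool_pos"],arm.get_obs()["tool_rot"])
E
python3 mw.py 7
```

```text
time: 8.15
tool_pos: [0.5778, 0.1676, 0.0821]
tool_rot: [[-0.072, 0.997, 0.004], [0.997, 0.072, -0.002], [-0.003, 0.004, -1.0]]
contact_force: [0.9, 0.8, 0.2]
gripper_width: 0.051
time: 8.45
tool_pos: [0.5706, 0.2268, 0.0795]
tool_rot: [[-0.085, 0.996, 0.0], [0.996, 0.085, 0.003], [0.003, 0.0, -1.0]]
contact_force: [0.2, 0.6, 0.3]
gripper_width: 0.0079
[0.57100252 0.22405581 0.07930661] [[-8.24523244e-02  9.96595010e-01  2.95658941e-05]
 [ 9.96594618e-01  8.24522656e-02  8.89429313e-04]
 [ 8.83963040e-04  1.02800725e-04 -9.99999604e-01]]
n 531 z 40.221713019795246 len [ 46.29509799 163.98921895] 117.69412095811475
yaw plain 3.207396983633709 yaw from slant 13.402303732506542 thick ends [0.87772415 7.04100402]
butt [571.04111808 235.3357823 ] tip [580.69927443 117.94367152]
```

View pics/w7.png

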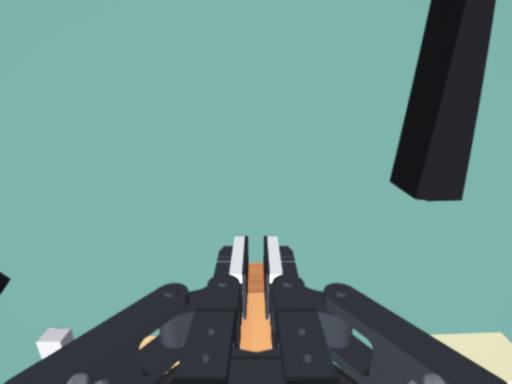

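```bash
python3 -m creep '[[0,0,3,0,0,-0.037],[0,0,6,0,0,-0.037],[0,0,6.5,0,0,-0.037],[0,0,6.5,0,0,-0.037]]' 0; python3 - <<'E'
from h import *
plan([.5733,.195,.012],6.9)
o=arm.get_obs();print(o["tool_pos"],o["contact_force"],o["gripper_width"])
im,d=get_image("scene");cv2.imwrite("pics/s8.png",cv2.resize(im[150:250,180:380],None,fx=4,fy=4,interpolation=cv2.INTER_CUBIC))
c=get_calibration("wrist");im,d=get_image("wrist");cv2.imwrite("pics/w8.png",im)
hsv=cv2.cvtColor(im,cv2.COLOR_BGR2HSV)
P=cloud("wrist",(hsv[...,0]<18)&(hsv[...,1]>110),d,c)*1000
P=P[P[:,2]>36];print(len(P),P[:,1].max(),P[P[:,1]>P[:,1].max()-4].mean(0))
E
```

```text
time: 8.95
tool_pos: [0.5712, 0.2203, 0.0136]
tool_rot: [[-0.114, 0.993, -0.002], [0.993, 0.114, -0.002], [-0.001, -0.002, -1.0]]
contact_force: [-0.7, 0.0, -0.0]
gripper_width: 0.0001
t 8.95 row [-2.54 -0.08  0.17] [-0.002  0.001 -0.006]
[0.57119777 0.22033112 0.01361875] [-0.66362533  0.01084369 -0.03851481] 5.641964521639998e-05
24 231.7626137361578 [571.95737363 230.67367855  89.04183137]
```

View pics/s8.png

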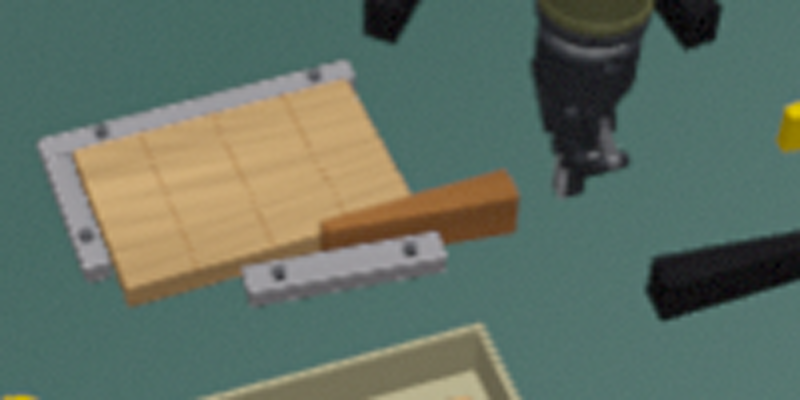

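View pics/w8.png

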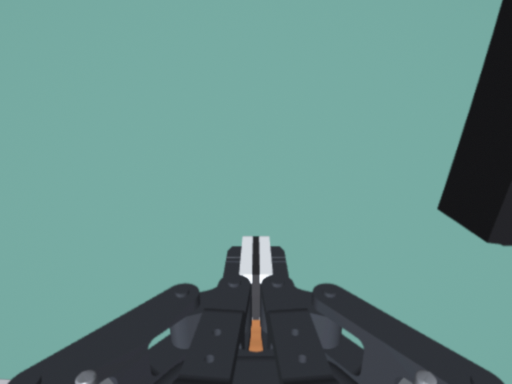

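The wedge stands in the gap at scene crop (420,215), with the shut fingers behind its thick end at (565,190). I approach, then tap.

```bash
python3 -m creep '[[-1.5,-0.05,0,0,0,0],[-2.8,-0.1,0,0,0,0],[-2.8,-0.1,0,0,0,0]]'; python3 -m creep '[[-0.5,0,0,0,0,0],[-0.5,0,0,0,0,0]]'; python3 -m creep '[[-0.5,0,0,0,0,0],[-0.5,0,0,0,0,0]]'
```

```text
time: 9.35
tool_pos: [0.5747, 0.1898, 0.0151]
tool_rot: [[-0.111, 0.994, 0.001], [0.994, 0.111, -0.002], [-0.002, 0.001, -1.0]]
contact_force: [-0.3, 0.0, -1.7]
gripper_width: 0.0006
time: 9.55
tool_pos: [0.5746, 0.1882, 0.0145]
tool_rot: [[-0.115, 0.993, 0.0], [0.993, 0.115, -0.0], [-0.0, 0.0, -1.0]]
contact_force: [-0.0, -0.2, -0.5]
gripper_width: 0.0002
time: 9.75
tool_pos: [0.575, 0.1836, 0.0143]
tool_rot: [[-0.115, 0.993, -0.0], [0.993, 0.115, -0.0], [-0.0, -0.0, -1.0]]
contact_force: [0.4, -0.5, 0.3]
gripper_width: 0.0001
```

```bash
for i in 1 2; do python3 -m creep '[[-0.4,0,0,0,0,0],[-0.4,0,0,0,0,0]]'|grep -v rot; done
```

```text
time: 9.95
tool_pos: [0.5754, 0.1797, 0.0142]
contact_force: [-0.4, 0.1, 0.0]
gripper_width: 0.0004
time: 10.15
tool_pos: [0.5753, 0.1763, 0.0142]
contact_force: [-1.6, 2.7, -0.2]
gripper_width: -0.0003
```

```bash
for i in 1 2; do python3 -m creep '[[-0.4,0,0,0,0,0],[-0.4,0,0,0,0,0]]'|grep -v rot; done
```

```text
time: 10.35
tool_pos: [0.5753, 0.1733, 0.0142]
contact_force: [-4.4, 5.1, 1.6]
gripper_width: -0.0001
time: 10.55
tool_pos: [0.5754, 0.1696, 0.0142]
contact_force: [-4.4, 5.3, 2.7]
gripper_width: 0.0003
```

```bash
python3 -m creep '[[0.4,-0.05,0,0,0,0],[0.4,-0.05,0,0,0,0],[0,-0.05,0,0,0,0],[-0.4,-0.05,0,0,0,0],[-0.4,-0.05,0,0,0,0]]'|grep -v rot; 
```

```text
time: 11.05
tool_pos: [0.5765, 0.164, 0.0143]
contact_force: [-2.5, 3.0, 1.2]
gripper_width: -0.0002
```

```bash
python3 -m creep '[[0.4,-0.05,0,0,0,0],[0.4,-0.05,0,0,0,0],[0,-0.05,0,0,0,0],[-0.4,-0.05,0,0,0,0],[-0.4,-0.05,0,0,0,0]]'|grep -v rot; 
```

```text
time: 11.55
tool_pos: [0.5764, 0.16, 0.0143]
contact_force: [-1.8, 2.6, 0.3]
gripper_width: 0.0
```

```bash
python3 -m creep '[[0.4,-0.05,0,0,0,0],[0.4,-0.05,0,0,0,0],[0,-0.05,0,0,0,0],[-0.5,-0.05,0,0,0,0],[-0.5,-0.05,0,0,0,0]]'|grep -v rot; 
```

```text
time: 12.05
tool_pos: [0.5764, 0.155, 0.0142]
contact_force: [-3.0, 3.0, 0.5]
gripper_width: 0.0
```

```bash
python3 -m creep '[[0.4,-0.05,0,0,0,0],[0.4,-0.05,0,0,0,0],[0,-0.05,0,0,0,0],[-0.5,-0.05,0,0,0,0],[-0.5,-0.05,0,0,0,0]]'|grep -v rot; 
```

```text
time: 12.55
tool_pos: [0.5765, 0.15, 0.0143]
contact_force: [-1.4, 3.5, 1.8]
gripper_width: -0.0002
```

```bash
python3 -m creep '[[0.4,-0.05,0,0,0,0],[0.4,-0.05,0,0,0,0],[0,-0.05,0,0,0,0],[-0.4,-0.05,0,0,0,0],[-0.4,-0.05,0,0,0,0]]'|grep -v rot; 
```

```text
time: 13.05
tool_pos: [0.5766, 0.1463, 0.0143]
contact_force: [-1.2, 3.0, 0.3]
gripper_width: 0.0001
```

```bash
python3 -m creep '[[0.4,-0.03,0,0,0,0],[0.4,-0.03,0,0,0,0],[0,-0.03,0,0,0,0],[-0.3,-0.03,0,0,0,0],[-0.3,-0.03,0,0,0,0]]'|grep -v rot; 
```

```text
time: 13.55
tool_pos: [0.5766, 0.1463, 0.0143]
contact_force: [-0.7, 8.9, -1.6]
gripper_width: -0.0
```

```bash
python3 -m creep '[[0.4,-0.03,0,0,0,0],[0.4,-0.03,0,0,0,0],[0,-0.03,0,0,0,0],[-0.3,-0.03,0,0,0,0],[-0.3,-0.03,0,0,0,0]]'|grep -v rot; 
```

```text
time: 14.05
tool_pos: [0.5762, 0.1462, 0.0144]
contact_force: [-1.7, 16.8, -1.8]
gripper_width: 0.0002
```

```bash
python3 -m creep '[[0.4,-0.03,0,0,0,0],[0.4,-0.03,0,0,0,0],[0,-0.03,0,0,0,0],[-0.3,-0.03,0,0,0,0],[-0.3,-0.03,0,0,0,0]]'|grep -v rot; 
```

```text
time: 14.55
tool_pos: [0.5761, 0.1461, 0.0145]
contact_force: [-3.4, 23.5, -2.0]
gripper_width: -0.0003
```

```bash
python3 -m creep '[[0.8,0,0,0,0,0],[1.6,0,0,0,0,0],[1.6,0,0,0,0,0]]'|grep -v rot; python3 - <<'E'
from h import *
im,d=get_image("scene");cv2.imwrite("pics/s9.png",cv2.resize(im[150:250,180:380],None,fx=4,fy=4,interpolation=cv2.INTER_CUBIC))
im,d=get_image("top");cv2.imwrite("pics/t9.png",cv2.resize(im[130:260,200:350],None,fx=4,fy=4,interpolation=cv2.INTER_CUBIC))
r=finder.cut_out("top","board")[0]
P=cloud("top",r["mask"],d)*1000;T=P[abs(P[:,2]-24)<4]
R=cv2.minAreaRect(T[:,:2].astype(np.float32));print(np.round(cv2.boxPoints(R),1).tolist(),R[2])
E
```

```text
time: 14.85
tool_pos: [0.5752, 0.1528, 0.0143]
contact_force: [-0.4, 0.1, 0.6]
gripper_width: -0.0001
[[564.2000122070312, 95.5999984741211], [565.5, 1.5], [596.5, 1.899999976158142], [595.2000122070312, 96.0]] 0.7864037752151489
```

View pics/s9.png

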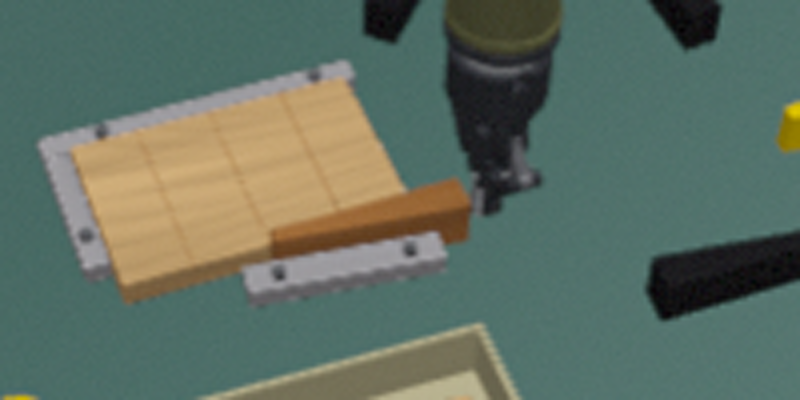

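View pics/t9.png

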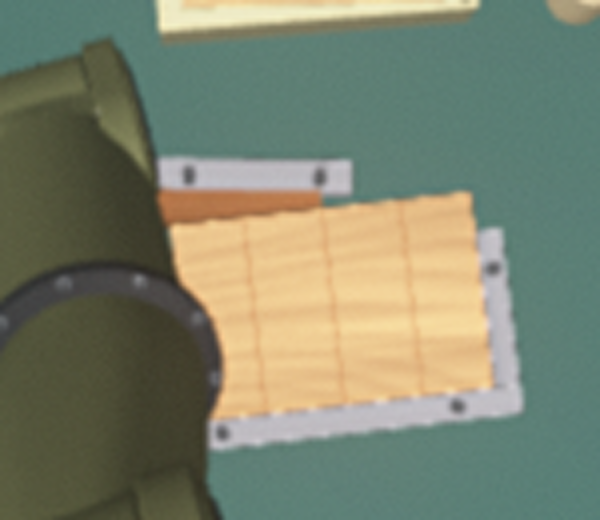

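Board now sits flush on the rail, and the wedge is between board and cheek. One tap reached 23.5 N, under the limit, so I'll keep the next ones near 15 N.

```bash
python3 -m creep '[[-0.6,0,0,0,0,0],[-0.9,0,0,0,0,0],[-1.1,0,0,0,0,0],[-1.25,0,0,0,0,0],[-1.25,0,0,0,0,0]]'|grep -v rot
```

```text
time: 15.5
tool_pos: [0.5759, 0.1461, 0.0144]
contact_force: [-1.8, 15.6, -1.5]
gripper_width: 0.0002
```

```bash
python3 -m creep '[[0.6,0,0,0,0,0],[1.0,0,0,0,0,0],[1.0,0,0,0,0,0]]'|grep -v rot;python3 -m creep '[[-0.6,0,0,0,0,0],[-0.8,0,0,0,0,0],[-1,0,0,0,0,0],[-1,0,0,0,0,0]]'|grep -v rot
```

```text
time: 15.8
tool_pos: [0.5755, 0.1498, 0.0143]
contact_force: [-0.4, -0.5, 0.4]
gripper_width: 0.0003
time: 16.2
tool_pos: [0.5759, 0.1461, 0.0143]
contact_force: [-2.2, 16.1, -1.4]
gripper_width: -0.0002
```

```bash
python3 -m creep '[[0.6,0,0,0,0,0],[1.0,0,0,0,0,0],[1.0,0,0,0,0,0]]'|grep -v rot;python3 -m creep '[[-0.6,0,0,0,0,0],[-0.8,0,0,0,0,0],[-1,0,0,0,0,0],[-1,0,0,0,0,0]]'|grep -v rot
```

```text
time: 16.5
tool_pos: [0.5756, 0.1497, 0.0143]
contact_force: [0.0, -0.1, -0.7]
gripper_width: -0.0001
time: 16.9
tool_pos: [0.5759, 0.1461, 0.0144]
contact_force: [-2.8, 16.9, -1.5]
gripper_width: 0.0
```

Three taps of about 16 N gained nothing; TCP y stayed at 146.1 mm. I back off, rise and inspect from above.

```bash
python3 -m creep '[[1,0,0,0,0,0],[3,0,0,0,0,0],[3,0,-4,0,0,0],[3,0,-9,0,0,0],[3,0,-14,0,0,0]]'|grep -v rot;python3 -m creep '[[-3,0,-4,0,0,0],[-6,0,-8,0,0,0],[-10,0,-9,0,0,0],[-14,0,-9,0,0,0],[-14,0,-9,0,0,0]]'|grep -v rot; python3 mg.py pics/w10.png; python3 - <<'E'
from h import *
c=get_calibration("wrist");im,d=get_image("wrist")
hsv=cv2.cvtColor(im,cv2.COLOR_BGR2HSV)
P=cloud("wrist",(hsv[...,0]<18)&(hsv[...,1]>110),d,c)*1000
T=P[(abs(P[:,2]-40)<3)]
print(len(T),"z",np.median(T[:,2]),"ymin/max",T[:,1].min(),T[:,1].max())
ys=[];lo=[];hi=[]
for y in np.arange(T[:,1].min()+6,T[:,1].max()-6,4):
    s=T[abs(T[:,1]-y)<2,0]
    if len(s)>5: ys.append(y);lo.append(s.min());hi.append(s.max())
for q in(lo,hi):
    p=np.polyfit(ys,q,1);print("yaw",-np.degrees(np.arctan(p[0])),"x at 0/100",np.polyval(p,[0,100]))
B=np.load("pics/P_board.npy");print(arm.get_obs()["tool_pos"])
E
```

```text
time: 17.4
tool_pos: [0.5729, 0.1686, 0.1554]
contact_force: [2.0, 0.3, -0.3]
gripper_width: 0.0001
time: 17.9
tool_pos: [0.5897, 0.0216, 0.2451]
contact_force: [0.2, -0.7, -1.0]
gripper_width: 0.0001
cheek 0.61 [269. 147.  36. 125.] 2571 medz 17.9
  rect [[591.4000244140625, -40.5], [617.4000244140625, -40.79999923706055], [618.9000244140625, 108.5], [592.9000244140625, 108.80000305175781]] [149.3  26. ] 89.41126251220703
board 0.7 [178. 180. 142. 177.] 20689 medz 23.9
  rect [[416.20001220703125, 79.0999984741211], [445.6000061035156, -149.6999969482422], [594.2999877929688, -130.5], [564.7999877929688, 98.30000305175781]] [149.9 230.7] 7.339735984802246
rail 0.93 [156. 181. 134. 195.] 3877 medz 18.0
  rect [[392.79998779296875, 87.0], [425.0, -173.10000610351562], [564.9000244140625, -155.8000030517578], [532.7000122070312, 104.30000305175781]] [141.  262.1] 7.048195838928223
2517 z 39.92125720108983 ymin/max -15.852373958308803 134.65533951108398
yaw 6.874242926842612 x at 0/100 [578.02094832 565.96522906]
yaw -0.4308922408773326 x at 0/100 [590.18237712 590.93444013]
[0.58904768 0.03218134 0.24394846]
```

View pics/w10.png

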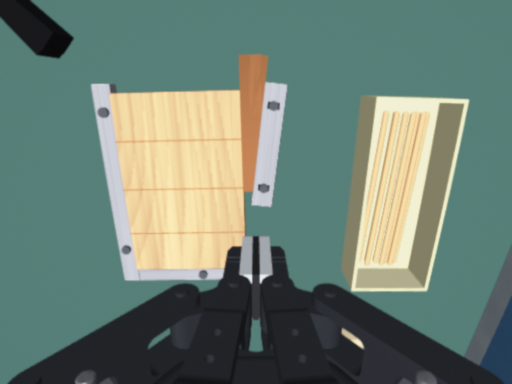

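```bash
python3 - <<'E'
from h import *
im=cv2.imread("pics/w10.png")
cv2.imwrite("pics/c10.png",cv2.resize(im[75:290,80:290],None,fx=2.7,fy=2.7,interpolation=cv2.INTER_CUBIC))
B=np.load("pics/P_board.npy");R=np.load("pics/P_rail.npy")
a=np.radians(6.95);u=np.array([np.cos(a),np.sin(a)]);v=np.array([-np.sin(a),np.cos(a)])
def st(P):return np.c_[P[:,:2]@u,P[:,:2]@v]
b=st(B);r=st(R)
for y in np.arange(-185,150,15):
    sb=b[abs(b[:,1]-y)<3,0];sr=r[abs(r[:,1]-y)<3,0]
    if len(sb)>5 and len(sr)>3: print(int(y),"board min",sb.min().round(1),"max",sb.max().round(1),"rail",sr.min().round(1),sr.max().round(1))
E
```

```text
-185 board min 426.1 max 546.3 rail 402.0 421.5
-170 board min 424.0 max 553.7 rail 402.3 420.9
-155 board min 424.9 max 569.9 rail 401.7 421.7
-140 board min 424.0 max 572.9 rail 401.3 421.5
-125 board min 424.6 max 573.3 rail 401.6 421.6
-110 board min 424.6 max 572.6 rail 402.0 422.2
-95 board min 424.3 max 573.0 rail 401.9 421.9
-80 board min 424.3 max 571.0 rail 401.0 421.9
-65 board min 423.3 max 571.5 rail 402.8 421.1
-50 board min 424.0 max 572.1 rail 402.3 421.3
-35 board min 425.3 max 572.4 rail 401.6 421.2
-20 board min 425.1 max 571.8 rail 401.9 421.3
-5 board min 425.1 max 572.3 rail 402.0 421.4
10 board min 424.7 max 571.6 rail 401.3 421.9
25 board min 424.8 max 572.1 rail 401.6 422.3
```

View pics/c10.png

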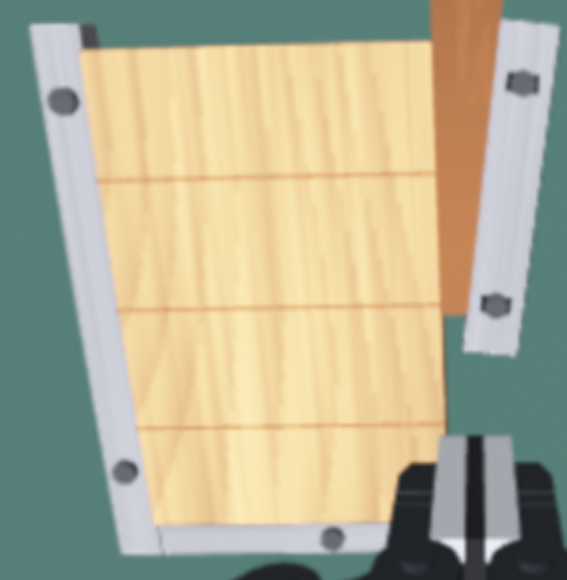

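The crop shows the board tight to the rail and lip. The wedge (470,150) is flush between board and cheek, at yaw 6.9° like the rail. Its thick end stayed at y ≈ 135 mm after release, so I hand in.

```bash
python3 -c "
from h import *
o=arm.get_obs();print(o['time'],o['contact_force'],arm.close_job())"
```

```text
the job is handed in; nothing more can be done
18.15 [-0.8471488   0.84758208  0.12256416] None
```

The board is clamped against the rail, the wooden wedge is jammed in the gap by itself, and I handed the job in at 18.15 s. I gripped the wooden wedge, set it thin end first into the gap, and tapped it in from its thick end, backing off after each tap.

- **Jam:** the last three taps, of about 16 N each, gained nothing. About 26 mm of wedge stands out of the mouth. After I let go, its thick end stayed at y ≈ 135 mm and its sides lay parallel to the board and the cheek.
- **Board:** it moved about 3.5 mm and looks flush with the rail in the last picture. The depth edges still read a uniform 2–3 mm offset. I took that as edge-pixel bias, because the rail bar itself reads about 2 mm narrow.
- **Force:** one tap read 23.5 N, above the intended 15 N but below the 25 N limit. I saw readings only at the end of each move, so a brief higher peak there is not ruled out.
- **Other things:** the arm never went to the bottle, jar, chopstick box, bowl or the look-alikes, but I did not re-measure where they stand. The arm ended clear of everything, with contact force near zero.

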